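Bring the hanging flange over the drip dish and still its swing

TASK

Take the trolley on the overhead bench rail by its handle, pull the hanging flange out of the parking block and bring it over the round drip dish, calm its swing by moving the trolley, and hold it there hanging still and plumb over the middle of the dish for about five seconds. Then let go and leave it hanging still. Touch only the trolley: never the hanger, do not let the hanger swing wildly or steady it against anything (once out, it must not lean on or swing back against the parking block), and leave everything else where it is.

Things in the scene. Friction and masses are not known exactly. Their poses are not given: they have to be found in the camera images.
- rail: Overhead bench rail: aluminium bar, 30 x 30 mm, 840 mm long, centre line 190 mm above the table, on two posts; fixed. Origin: on the table under the middle of the rail; y runs along the rail (within 0.1 rad of world y), z up, x to the far side. The trolley can travel 340 mm either way from mid-rail to its stops.
- trolley: Dark steel trolley, 0.5 kg, sliding along the rail's y only (about 2 N of dry friction: it stays where it is left). Its origin and axes coincide with the rail's at mid-rail, where it starts; the origin moves along the rail's y with it. Its top face is 222 mm above the table.
- trolley_grip (a point): Where to grip the handle, an upright steel plate on the robot's side of the trolley, 12 mm thick along the rail's y, 36 mm wide along x, from 222 to 300 mm above the table. This point is 273 mm above the table, 30 mm towards the robot (-x) from the trolley's origin. Take it from above, fingers closing along the rail's y.
- hanger: Counterbalanced steel hanger, about 0.93 kg in all, on the far side of the trolley, turning almost without friction (a swing takes about 60 s to fade to a third) on a pin along the rail's x. Origin on the pin, 195 mm above the table, 60 mm beyond (+x) the trolley's origin; z up along its 250 mm flat bar, 18 mm wide. At the start it hangs plumb at rest, its foot in the parking block.
- hanger_foot (a point): Centre of the ball end (radius 8 mm) of the hanger's foot pin, 152 mm below the pivot along the hanger's -z. The lowest point of the foot is 35 mm above the table when plumb.
- parking_block: Heavy dark steel plate (110 x 100 x 10 mm, 1.6 kg) lying loose on the table under the middle of the rail, with two upright lips along x, 8 mm thick, centred 18 mm either side in y, tops 41.8 mm above the table. Origin: middle of its underside.
- dish: The target: round shallow steel drip dish, radius 62 mm, rim 22 mm high, fixed to the table under the hanger's path, 140 to 240 mm to one side of the parking block. Origin: middle of its underside.
- tray: Not the target: rectangular shallow steel tray, 150 x 110 x 20 mm, with offcuts in it, fixed, on the other side of the parking block. Origin: middle of its underside.
- pliers: Bystander: pliers with orange grips, about 150 mm long, 14 mm high, lying between robot and rail. Origin: at the pivot, on the underside.
- pipe_offcut: Bystander: short steel pipe, outer radius 22 mm, 50 mm high, standing beyond the rail. Origin: middle of its underside.
- flange (a point): Centre of the round flange with bolts (radius 38 mm, 14 mm thick) on the hanger, 92 mm below the pin. The whole hanger swings like a pendulum of length L, nominally 0.66 m (period 1.6 s; L varies from 0.55 to 0.85 m with the masses): acceleration of lean = -(9.81 lean + trolley acceleration)/L, lean in rad, positive with the foot towards the rail's +y.
- lips (a point): Midway between the lips of the parking block, at the height of their tops. The foot hangs between them and they overlap it by 6.8 mm: as the trolley moves away the foot stays behind, the hanger leans about 0.3 rad, the foot climbs over a lip when the trolley is some 70 mm away, drops off and the hanger swings out freely.
- counterweight: The hanger's plain counterweight disc, fixed to its top: radius 32 mm, 14 mm thick, about 0.29 kg. Origin at its centre, 106 mm above the pin along the hanger's z.
There are look-alikes about, which are no part of the job. Of the things shaped like the parking_block, the steel one is meant.

How it is judged:
By the outcome, as a careful person would: the job done as asked, in the order asked, and still so for the second after the job is handed in, with the robot touching nothing.
It also fails if it takes over 51 s, if anything falls off the work surface, if the arm or the gripper's body presses on something with over 40 N, if the wrist force passes 120 N, or if a joint passes its speed limit or range.

ROBOT

A 6-joint arm with a two-finger parallel gripper is mounted at the origin on the work surface. World frame = base frame: x ahead of the robot, y to its left, z up, the work surface at z = 0. Lengths are in m, angles in degrees, forces in N, time in s.
With the tool pointing down it reaches from about 0.4 to 0.825 m from the base axis. Payload 7 kg.
Tool frame: the origin (TCP) lies at the centre of the arm's flange, where the gripper is bolted on; the fingertips stand 178 mm ahead of it and the grasp point (between the pads) lies 159 mm ahead of it; z points along the fingers, y is the line along which they close (so a half turn about z gives the same grasp; the last joint's range is limited). The gripper opens to 88 mm and grips with 3 to 60 N. Pads are 19 mm wide; open, the fingers measure 130 mm over their backs; the gripper's body (78 mm by 193 mm) begins 47 mm behind the grasp point.
Start: joints at [80.793, 20.546, 0.682, 0, -70.136, -16.507], TCP at [0.293, 0.608, 0.405] pointing down, gripper open.
Joint ranges: [-176.03, 176.03], [-82.01, 121.73], [-58.28, 71.71], [-173.87, 95.51], [-174.79, -0.11], [-173.66, 173.66]. Speed limits (degrees/s): [136.94, 136.94, 172.46, 180, 180, 180].

INTERFACE

Orientations are given as [roll, pitch, yaw] about the fixed x, y, z axes, in that order (R = Rz(yaw) Ry(pitch) Rx(roll)).
In Python, from plant import telemetry, snapshot, workorder, nets gives the robot as it stands.
- The arm moves only by the shell command python3 -m creep 'ROWS'. ROWS is JSON, a list that holds one entry, the list of rows, each a list of 5 numbers: the shift along the tool's x, y, z normalised to -1 to 1, where 1 is 0.2 m, then the turn about the tool's z normalised to -1 to 1, where 1 is pi/2 rad, then the opening, from 0 (shut) to 1 (fully open). In form: [[[x, y, z, spin, hand], ...]]. A call has 1 to 8 rows; each row shifts and turns the commanded pose from where the row before left it, along the tool's axes as they then stand; what a row does not reach is not made up. A row lasts 1/12 s, in which the tool goes at most 41.7 mm and 7.16 degrees, less where a joint would pass 70% of its speed; a pose out of reach is approached as far as the arm can. A call with a number of a shift or a turn outside -1 to 1 is refused whole. A call with a gripper value outside its range is refused whole. The fingers move at their own pace and stop on an object; the grip force is fixed at half the most. Time passes only in rows, so rows that do not move let the fingers close. It gives the time, the measured TCP pose, the force, the opening and the grip force at its end, in the units of the state.
- telemetry.get_obs(): the state, without advancing time (a new reading comes with each control period).
- snapshot(name): name is "side" or "top" or "wrist"; returns a dict with "frame" (420x560x3 uint8, red, green, blue), "fx", "fy", "cx", "cy" (pixels), "k1" (the pictures are not rectified: a ray, as slopes to the right and down, at radius r is drawn at 1 + k1 r^2 times it, then the intrinsics apply), "rvec" (rotation vector, rad) and "tvec" (3), from world to camera coordinates, as OpenCV has them; the wrist camera has in their place "mount" (4x4, takes a point from camera to tool coordinates, whose origin is the TCP and whose axes are the flange's). Camera axes: x right, y down, z forward; pixel columns grow to the right and rows downward; lengths in m; the calibration is good to about 2 mm. A picture is of the moment at which its call begins: read the wrist's pose just before it. There is no depth.
- workorder.close_job(): hands the job in; it is judged then, once.
Trained networks look in a picture, given as the dict that the camera call returned (one of the last four; its "shot" number tells which), for a name from the list of things; names that differ only in an ending like _2 or _b are one class to them, and where a whole thing is asked for, a point or a joint stands for the part that bears it (a point fixed in the world has none). Each returns a list of dicts, best first, with "confidence" (0 to 1); they miss things now and then, are a little off and sometimes report something else, mostly with a low value. They report only what shows in the picture. A call takes as long as a camera call. They do not tell look-alikes from the thing itself.
- nets.find_in(picture, query): "uv" ([column, row] in pixels, amid what is visible of it).
- nets.masks_of(picture, query): "region" (420x560 bool, what is visible of it) and "uv" ([column, row] in pixels, amid what is visible of it).
- nets.landmark_of(picture, query): "uv" ([column, row] in pixels: a listed point, or the origin of a listed thing).
The state is a dict: "clock": time; "joint_pos": joint angles; "qvel": joint speeds; "tau": joint torques, N m; "tool_pos": TCP position; "orientation": TCP orientation; "force": force on the tool from outside, world axes, zero at the start; "moment": the same for the moment, N m; "opening": finger opening in m; "gripper_force": force on a finger pad.
Only numpy, scipy, OpenCV 4.12 (cv2) and the standard library are available. Lean on these libraries where they do the work, as an engineer would, in place of code of your own. Each camera call takes 0.05 s, during which the arm holds its last target. There are 200 camera calls.

## Working session

There is one attempt and no reset: what is moved stays moved. The work goes in short steps, Python scripts to look and compute and a shell command to move; the robot and the scene stay as the last step left them, time stands still between calls to the robot, and variables do not carry over. Pictures are saved under pics/ and viewed, at most 10 in all, crops included, and the job is handed in when it is done.

```bash
ls; mkdir -p pics
cat > h.py <<'E'
import numpy as np, cv2
from plant import telemetry, snapshot, workorder, nets
from scipy.spatial.transform import Rotation as R
def ray(p,uv):
    K=np.array([[p['fx'],0,p['cx']],[0,p['fy'],p['cy']],[0,0,1.]])
    d=cv2.undistortPoints(np.array([[uv]],float),K,np.array([p['k1'],0,0,0.]))[0,0]
    d=np.array([d[0],d[1],1.])
    if 'rvec' in p:
        M=cv2.Rodrigues(np.array(p['rvec'],float))[0]; return -M.T@np.array(p['tvec']).ravel(), M.T@d
    o=p['obs']; T=np.eye(4); T[:3,:3]=R.from_euler('xyz',o['orientation'],degrees=True).as_matrix(); T[:3,3]=o['tool_pos']
    T=T@np.array(p['mount']); return T[:3,3],T[:3,:3]@d
def atz(p,uv,z):
    c,d=ray(p,uv); return c+d*(z-c[2])/d[2]
def shot(n):
    o=telemetry.get_obs(); p=snapshot(n); p['obs']=o; return p
def save(p,f): cv2.imwrite('pics/'+f,cv2.cvtColor(p['frame'],cv2.COLOR_RGB2BGR))
E
python3 - <<'E'
from h import *
o=telemetry.get_obs(); print({k:np.round(v,3) for k,v in o.items()})
Z=dict(rail=0,trolley=0,trolley_grip=.273,hanger=.195,hanger_foot=.043,parking_block=0,dish=0,tray=0,flange=.103,lips=.0418,counterweight=.301,pliers=0)
im=[]
for n in ['side','top']:
    p=shot(n); save(p,n+'0.png')
    for q,z in Z.items():
        for r in nets.landmark_of(p,q)[:3]:
            print(n,q,np.round(r['uv'],1),round(r['confidence'],2),np.round(atz(p,r['uv'],z),3))
E
```

```text
pics
{'clock': np.float64(0.0), 'joint_pos': array([ 8.0793e+01,  2.0590e+01,  6.3300e-01, -2.0000e-02, -7.0136e+01,
       -1.6507e+01]), 'qvel': array([ 0.017, -0.045,  0.078, -0.051, -0.059,  0.03 ]), 'tau': array([-1.0000e-03, -5.8272e+01,  2.9306e+01,  6.9970e+00,  7.0000e-03,
       -0.0000e+00]), 'tool_pos': array([0.293, 0.608, 0.404]), 'orientation': array([ 1.79905e+02, -8.00000e-03, -2.57200e+01]), 'force': array([ 0.666, -0.523, -0.348]), 'moment': array([-0.033,  0.022, -0.031]), 'gripper_force': np.float64(0.0), 'opening': np.float64(0.088)}
side rail [320.3 260.1] 0.74 [0.508 0.049 0.   ]
side trolley [315.1 262.3] 0.85 [0.52  0.045 0.   ]
side trolley_grip [335.4 154.5] 0.88 [0.486 0.048 0.273]
side hanger [300.1 211.6] 0.88 [0.575 0.047 0.195]
side hanger_foot [302.8 265. ] 0.8 [0.57  0.053 0.043]
side parking_block [259.7 392.7] 0.84 [0.799 0.166 0.   ]
side parking_block [302.3 277.9] 0.83 [0.57  0.053 0.   ]
side dish [231.  223.6] 0.96 [ 0.57  -0.174  0.   ]
side dish [238.1 297.6] 0.21 [ 0.696 -0.007  0.   ]
side tray [378.  337.2] 0.72 [0.572 0.248 0.   ]
side 
[... 546 characters left out ...]
0.82 [0.484 0.047 0.273]
top hanger [260.5 203. ] 0.73 [0.577 0.044 0.195]
top parking_block [254.2 210.4] 0.95 [0.574 0.057 0.   ]
top parking_block [212.1 117.4] 0.75 [ 0.789  0.16  -0.   ]
top parking_block [282.6 157.4] 0.73 [ 0.699 -0.006  0.   ]
top dish [354.5 214.9] 0.82 [ 0.57  -0.175  0.   ]
top tray [171.1 207.7] 0.8 [0.576 0.247 0.   ]
top flange [258.  207.2] 0.71 [0.575 0.049 0.103]
top lips [257.3 213.1] 0.85 [0.566 0.05  0.042]
top lips [206.7 104.6] 0.65 [0.808 0.169 0.042]
top lips [181.7 290. ] 0.58 [0.394 0.211 0.042]
top counterweight [260.2 199.9] 0.72 [0.574 0.046 0.301]
top pliers [262.2 285.5] 0.63 [0.404 0.035 0.   ]
top pliers [258.  207.5] 0.54 [0.581 0.048 0.   ]
```

View pics/side0.png

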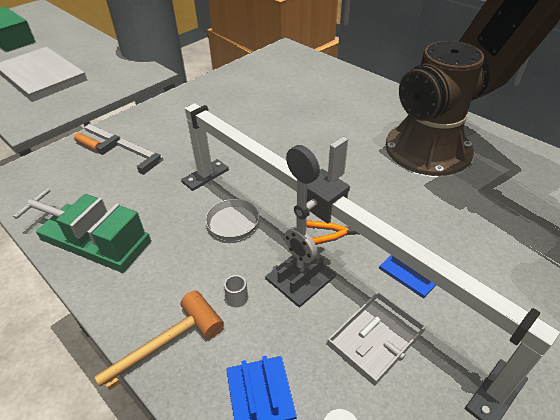

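View pics/top0.png

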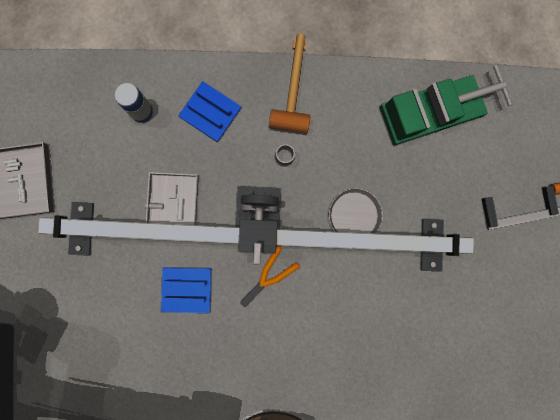

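Block-shaped things: blue at side (260,390)/top (210,110), blue at side (408,275)/top (186,290), and dark steel at side (302,278)/top (257,210). The dark one fits: it is steel and sits under the hanger. The round dish is at side (231,222)/top (355,213). I'll confirm both in a crop and get the rail direction.

Run:
```python
from h import *
im=cv2.imread('pics/side0.png')[130:330,190:400]
cv2.imwrite('pics/crop.png',cv2.resize(im,None,fx=2.8,fy=2.8,interpolation=cv2.INTER_CUBIC))
p=shot('top')
a=atz(p,(40,227),.205);b=atz(p,(472,245),.205);print(a,b,np.degrees(np.arctan2(-(a-b)[0],(a-b)[1])))
m=nets.masks_of(p,'dish')[0]; v,u=np.nonzero(m['region']); print(u.min(),u.max(),v.min(),v.max())
for uv in [(u.min(),v[u.argmin()]),(u.max(),v[u.argmax()])]: print(atz(p,uv,.022))
T=R.from_euler('xyz',telemetry.get_obs()['orientation'],degrees=True).as_matrix(); print(T.round(2))
```

```text
[0.5202103  0.46384638 0.205     ] [ 0.50448847 -0.36801279  0.205     ] -1.0827398332951312
329 382 188 233
[ 0.57128745 -0.1120966   0.022     ]
[ 0.57408051 -0.23372149  0.022     ]
[[ 0.9  -0.43 -0.  ]
 [-0.43 -0.9  -0.  ]
 [-0.    0.   -1.  ]]
```

View pics/crop.png

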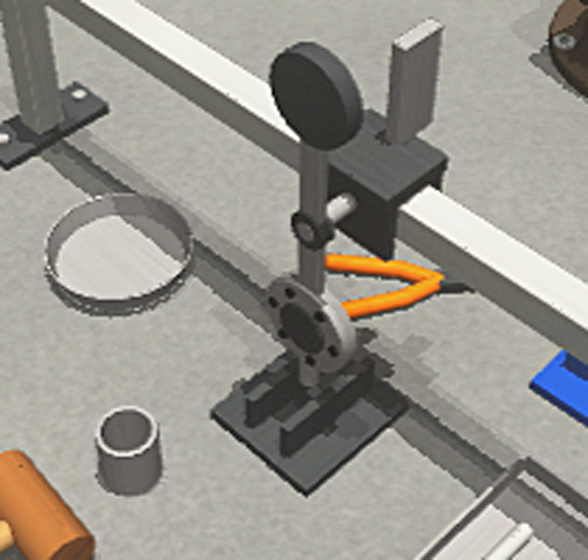

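The crop shows the dark steel block at crop (310,410) with the foot between its lips, the round dish at (118,250) and the handle at (415,80). So the dark steel block is the one meant. Next I raise and turn the tool, then traverse.

```bash
python3 -m creep '[[[0,0,-0.13,-0.0683,1],[0,0,-0.13,-0.0683,1],[0,0,-0.13,-0.0683,1],[0,0,-0.13,-0.0683,1],[0.063,0.174,0,0,1],[0.063,0.174,0,0,1],[0.063,0.174,0,0,1],[0.063,0.174,0,0,1]]]'; python3 -m creep '[[[0.063,0.174,0,0,1],[0.063,0.174,0,0,1],[0.063,0.174,0,0,1],[0.063,0.174,0,0,1],[0.063,0.174,0,0,1],[0.063,0.174,0,0,1],[0.063,0.174,0,0,1],[0.063,0.174,0,0,1]]]';python3 -m creep '[[[0.063,0.174,0,0,1],[0.063,0.174,0,0,1],[0.063,0.174,0,0,1],[0.063,0.174,0,0,1],[0,0,0,0,1],[0,0,0,0,1]]]'
python3 - <<'E'
from h import *
p=shot('wrist'); save(p,'w1.png')
for r in nets.landmark_of(p,'trolley_grip')[:2]: print(r['uv'],r['confidence'],atz(p,r['uv'],.273))
for n in ['top']:
  q=shot(n)
  for r in nets.landmark_of(q,'trolley_grip')[:1]: print(r['uv'],r['confidence'],atz(q,r['uv'],.273))
print(telemetry.get_obs()['tool_pos'],telemetry.get_obs()['orientation'])
E
```

```text
clock: 2.07
tool_pos: [0.3407, 0.4665, 0.5087]
orientation: [-180.0, -0.0, -1.1]
force: [1.0, 0.4, 0.7]
opening: 0.0876
gripper_force: 0.0
clock: 2.73
tool_pos: [0.4358, 0.1857, 0.5091]
orientation: [-180.0, -0.0, -1.1]
force: [0.9, -0.6, -0.6]
opening: 0.0881
gripper_force: 0.0
clock: 3.23
tool_pos: [0.4837, 0.0455, 0.5087]
orientation: [180.0, 0.0, -1.4]
force: [0.3, -0.0, -0.2]
opening: 0.0872
gripper_force: 0.0
[279.3, 224.5] 0.69 [0.4838553  0.04829163 0.273     ]
[0.483284   0.0482511  0.50874008] [-1.79987311e+02 -8.74987236e-03 -1.05815740e+00]
```

View pics/w1.png

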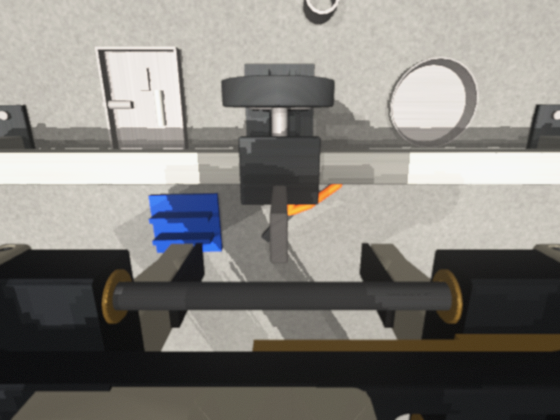

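The handle sits centred between the open fingers at (279,225), and the counterweight shows at (278,92), so the wrist camera can serve as a swing gauge. I go down and grip.

```bash
python3 -m creep '[[[0,0,0.1,0,1],[0,0,0.1,0,1],[0,0,0.1,0,1],[0,0,0.083,0,1],[0,0,0,0,1],[0,0,0,0,0],[0,0,0,0,0],[0,0,0,0,0]]]'; python3 -m creep '[[[0,0,0,0,0],[0,0,0,0,0],[0,0,0,0,0],[0,0,0,0,0],[0,0,0,0,0]]]'
python3 - <<'E'
from h import *
p=shot('wrist'); save(p,'w2.png')
q=shot('side'); save(q,'s2.png')
for n in ['counterweight','flange']: print(n,[ (r['uv'],r['confidence']) for r in nets.landmark_of(q,n)[:2]])
o=telemetry.get_obs();print(o)
E
```

```text
clock: 4.1
tool_pos: [0.4838, 0.048, 0.4335]
orientation: [-180.0, -0.1, -1.1]
force: [0.6, -0.6, -0.7]
opening: 0.073
gripper_force: 0.0
clock: 4.52
tool_pos: [0.4835, 0.0474, 0.4322]
orientation: [-180.0, -0.0, -1.1]
force: [-0.4, -0.7, -0.3]
opening: 0.04
gripper_force: 0.0
counterweight [([301.9, 164.2], 0.56)]
flange [([300.2, 245.9], 0.98)]
{'clock': 4.7167, 'joint_pos': array([ 2.88552874e+01,  1.36859418e+00, -1.99105731e+01,  4.53006041e-03,
       -6.87246251e+01,  6.00105495e+01]), 'qvel': array([ 0.02168118,  0.06323835, -0.12716522,  0.0718995 , -0.06014893,
       -0.04409725]), 'tau': array([-3.00415573e-03, -3.11444557e+01,  2.91451639e+01,  6.86640009e+00,
        8.52173287e-02, -1.38958844e-04]), 'tool_pos': array([0.48350515, 0.04741085, 0.4320553 ]), 'orientation': array([ 1.79994448e+02,  1.17480032e-03, -1.13251929e+00]), 'force': array([-1.09000694,  0.50846975,  0.05873255]), 'moment': array([-0.08001028, -0.03487988, -0.02265289]), 'gripper_force': 0.0, 'opening': 0.02377198677156771}
```

View pics/w2.png

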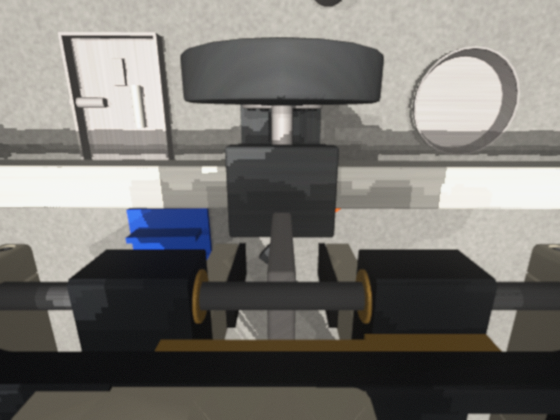

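View pics/s2.png

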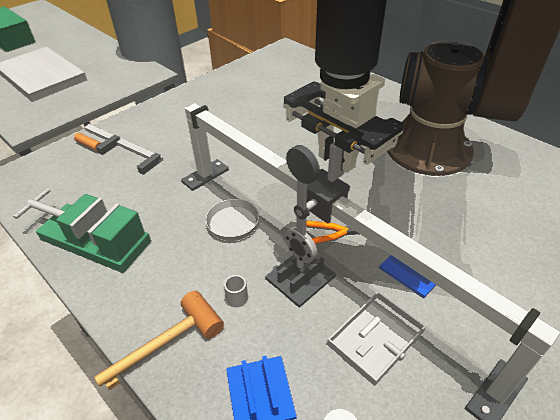

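The grip is closing symmetrically at (282,290). The counterweight edges at row 75 are at about columns 181 and 383, roughly 334 px/rad, which makes a precise lean gauge. I finish closing and take the plumb reference.

```bash
cat >> h.py <<'E'
def cw(p):
    g=cv2.medianBlur(cv2.cvtColor(p['frame'],cv2.COLOR_RGB2GRAY),5)
    m=(g[40:140]<95).astype(np.uint8); m[:,:]=cv2.morphologyEx(m,cv2.MORPH_OPEN,np.ones((15,15),np.uint8))
    n,l,s,c=cv2.connectedComponentsWithStats(m)
    i=1+np.argmax(s[1:,4]); 
    ys=np.arange(15,50); e=[]
    for y in ys:
        x=np.nonzero(l[y]==i)[0]
        if len(x)>150: e.append((x.min(),x.max()))
    return np.r_[np.median(e,axis=0),len(e)] if e else np.array([0,0,0])
def lean(ref=282.):
    p=shot('wrist'); a,b,n=cw(p); return p['obs']['clock'],p['obs']['tool_pos'][1],((a+b)/2-ref)/334,a,b,n
E
python3 -m creep '[[[0,0,0,0,0],[0,0,0,0,0],[0,0,0,0,0]]]'
python3 - <<'E'
from h import *
for i in range(2): print(np.round(lean(),4))
g=cv2.imread('pics/w2.png',0); print(g[75,160:400:8],cw({'frame':cv2.imread('pics/w2.png')}))
E
```

```text
clock: 4.97
tool_pos: [0.4835, 0.0475, 0.432]
orientation: [-180.0, 0.0, -1.1]
force: [-0.1, 0.5, -1.0]
opening: 0.0117
gripper_force: 30.0
[ 4.9667  0.0475 -0.8443  0.      0.      0.    ]
[ 5.0167  0.0475 -0.8443  0.      0.      0.    ]
[148 170 187  62  74  81  88  92  95  92  94  96  97 100 104 110 104 103
  97  94  90  88  89  85  83  77  71  61 187 189] [0 0 0]
```

```bash
sed -i 's/<95/<128/' h.py
python3 - <<'E'
from h import *
print(cw({'frame':cv2.imread('pics/w2.png')}))
for i in range(2): print(np.round(lean(),4))
E
python3 -m creep '[[[0,0.015,0,0,0],[0,0.03,0,0,0],[0,0.03,0,0,0],[0,0.03,0,0,0],[0,0.03,0,0,0],[0,0.03,0,0,0],[0,0.03,0,0,0],[0,0.03,0,0,0]]]'
python3 - <<'E'
from h import *
p=shot('wrist'); save(p,'w3.png'); print(cw(p),p['obs']['tool_pos'])
E
```

```text
[181. 382.  35.]
[5.0667e+00 4.7500e-02 1.5000e-03 1.8200e+02 3.8300e+02 3.5000e+01]
[5.1167e+00 4.7500e-02 1.5000e-03 1.8200e+02 3.8300e+02 3.5000e+01]
clock: 5.83
tool_pos: [0.4825, 0.0018, 0.432]
orientation: [-180.0, 0.0, -1.1]
force: [-0.7, 1.9, 0.1]
opening: 0.0119
gripper_force: 30.0
[202. 472.  35.] [0.48249322 0.00175485 0.43203505]
```

View pics/w3.png

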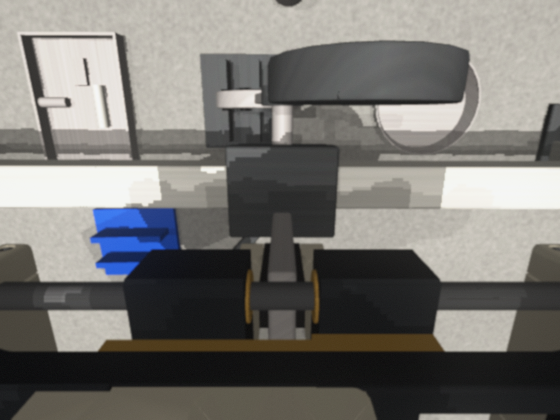

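The counterweight is now at columns 268 to 468, a lean of about 0.25 rad. The dark block merges with its left edge, so I use the right edge for now. The foot is still between the lips.

```bash
python3 -m creep '[[[0,0.02,0,0,0],[0,0.025,0,0,0],[0,0.025,0,0,0]]]'
python3 - <<'E'
from h import *
r=lean(); print(np.round(r,4),(r[4]-383)/334)
E
```

```text
clock: 6.13
tool_pos: [0.4822, -0.0119, 0.432]
orientation: [-180.0, 0.0, -1.1]
force: [-2.7, 2.1, 1.0]
opening: 0.0119
gripper_force: 30.0
[ 6.1333e+00 -1.1900e-02  1.5870e-01  1.9000e+02  4.8000e+02  3.5000e+01] 0.2904191616766467
```

```bash
python3 -m creep '[[[0,0.025,0,0,0],[0,0.025,0,0,0]]]'
python3 - <<'E'
from h import *
r=lean(); print(np.round(r,4),(r[4]-383)/334)
E
```

```text
clock: 6.35
tool_pos: [0.482, -0.0218, 0.432]
orientation: [180.0, 0.0, -1.1]
force: [-2.9, 3.4, 1.2]
opening: 0.0119
gripper_force: 30.0
[ 6.350e+00 -2.180e-02  1.377e-01  1.820e+02  4.740e+02  3.500e+01] 0.27245508982035926
```

```bash
python3 -m creep '[[[0,0.03,0,0,0]]]'
python3 - <<'E'
from h import *
p=shot('wrist'); save(p,'w4.png');a,b,n=cw(p);print(p['obs']['clock'],p['obs']['tool_pos'],a,b,(b-383)/334)
E
```

```text
clock: 6.48
tool_pos: [0.4819, -0.0276, 0.432]
orientation: [-180.0, 0.0, -1.1]
force: [-4.1, 1.6, 1.2]
opening: 0.0121
gripper_force: 30.0
6.4833 [ 0.48187141 -0.02757372  0.43200951] 177.0 448.0 0.19461077844311378
```

The foot is over the lip: lean 0.29, then 0.27, then 0.195 rad, fitting release at t≈6.27 with the nominal period. I compute a smooth minimum-acceleration move to the dish that also cancels the swing.

```bash
cat > plan.py <<'E'
import numpy as np
def plan(th,om,L,D,N,v0=0.,w=None):
    """rows (tool-y units, + = -y) to travel D m along world y, end with no swing. lean, rate at start."""
    dt=1/12; w=w or np.sqrt(9.81/L)
    # position-formulated: phi=th+x/L ; phi''=-w^2 th ; velocity linear-ramped within each row ~ smooth. simulate linear map
    def sim(th,om,rows,lag=0.04):
        x=xc=0.;v=0.;h=dt/20;tr=[]
        for d in rows:
            for k in range(20):
                xc+=d/20; vn=(xc-x)/lag; a=(vn-v)/h; x+=vn*h; v=vn
                om+=h*(-(9.81*th+a)/L); th+=h*om
            tr.append(th)
        for k in range(40):   # settle
            vn=(xc-x)/lag; a=(vn-v)/h; x+=vn*h; v=vn
            om+=h*(-(9.81*th+a)/L); th+=h*om
        return np.array([th,om/w,x]),tr
    b,_=sim(th,om,np.zeros(N)); A=np.array([sim(0,0,e)[0] for e in np.eye(N)]).T
    S=np.diff(np.eye(N+2),axis=0)[:,1:-1]; W=np.linalg.inv(S.T@S)
    r=W@A.T@np.linalg.solve(A@W@A.T,np.array([0,0,D])-b)
    return -r/.2, sim(th,om,r)[1], np.cumsum(r)
E
python3 - <<'E'
from plan import *
w=3.86
for N in (16,20,24):
    r,t,x=plan(.29*np.cos(1.0),-.29*w*np.sin(1.0),.66,-.146,N); print(N,r.round(3),'\n',np.round(t,2),'\n',x.round(3))
E
```

```text
16 [-0.011  0.003  0.036  0.076  0.115  0.146  0.162  0.16   0.139  0.102
  0.055  0.004 -0.042 -0.074 -0.082 -0.059] 
 [ 0.07 -0.02 -0.11 -0.17 -0.2  -0.2  -0.18 -0.13 -0.08 -0.02  0.02  0.05
  0.06  0.05  0.03  0.01] 
 [ 0.002  0.002 -0.006 -0.021 -0.044 -0.073 -0.105 -0.137 -0.165 -0.186
 -0.197 -0.197 -0.189 -0.174 -0.158 -0.146]
20 [ 0.025  0.053  0.08   0.104  0.122  0.132  0.133  0.125  0.109  0.086
  0.058  0.027 -0.002 -0.028 -0.048 -0.059 -0.063 -0.057 -0.043 -0.023] 
 [ 0.08 -0.01 -0.08 -0.13 -0.17 -0.19 -0.18 -0.16 -0.12 -0.08 -0.04 -0.
  0.03  0.04  0.05  0.05  0.04  0.03  0.01  0.  ] 
 [-0.005 -0.016 -0.032 -0.052 -0.077 -0.103 -0.13  -0.155 -0.177 -0.194
 -0.205 -0.211 -0.21  -0.205 -0.195 -0.183 -0.171 -0.159 -0.151 -0.146]
24 [ 0.03   0.06   0.088  0.111  0.127  0.134  0.133  0.123  0.105  0.081
  0.054  0.026 -0.002 -0.025 -0.043 -0.054 -0.058 -0.055 -0.047 -0.034
 -0.021 -0.008  0.001  0.004] 
 [ 0.08 -0.   -0.07 -0.13 -0.17 -0.18 -0.18 -0.16 -0.13 -0.09 -0.05 -0.01
  0.02  0.04  0.05  0.05  0.04  0.03  0.02  0.01  0.   -0.   -0.   -0.  ] 
 [-0.006 -0.018 -0.036 -0.058 -0.083 -0.11  -0.137 -0.161 -0.182 -0.198
 -0.209 -0.214 -0.214 -0.209 -0.2   -0.19  -0.178 -0.167 -0.157 -0.151
 -0.146 -0.145 -0.145 -0.146]
```

```bash
python3 -m creep '[[[0,0.025,0,0,0],[0,0.053,0,0,0],[0,0.08,0,0,0],[0,0.104,0,0,0],[0,0.122,0,0,0],[0,0.132,0,0,0],[0,0.133,0,0,0],[0,0.125,0,0,0]]]'; python3 -m creep '[[[0,0.109,0,0,0],[0,0.086,0,0,0],[0,0.058,0,0,0],[0,0.027,0,0,0],[0,-0.002,0,0,0],[0,-0.028,0,0,0],[0,-0.048,0,0,0],[0,-0.059,0,0,0]]]'; python3 -m creep '[[[0,-0.063,0,0,0],[0,-0.057,0,0,0],[0,-0.043,0,0,0],[0,-0.023,0,0,0]]]'
python3 - <<'E'
from h import *
for i in range(18):
    r=lean(282.5); print(np.round(r,4))
    if i==0: p=shot('wrist'); save(p,'w5.png')
E
```

```text
clock: 7.2
tool_pos: [0.4784, -0.1836, 0.432]
orientation: [180.0, 0.1, -1.1]
force: [-3.5, 3.5, 1.0]
opening: 0.0118
gripper_force: 30.0
clock: 7.87
tool_pos: [0.4778, -0.2117, 0.432]
orientation: [179.9, 0.1, -1.2]
force: [-4.2, -2.0, 2.0]
opening: 0.0117
gripper_force: 30.0
clock: 8.2
tool_pos: [0.4787, -0.1731, 0.432]
orientation: [180.0, 0.1, -1.1]
force: [-5.1, -1.6, 2.0]
opening: 0.0117
gripper_force: 30.0
[ 8.2    -0.1731 -0.8458  0.      0.      0.    ]
[ 8.3    -0.1729 -0.8458  0.      0.      0.    ]
[ 8.35   -0.1731 -0.8458  0.      0.      0.    ]
[ 8.4    -0.1732 -0.8458  0.      0.      0.    ]
[ 8.45   -0.1733 -0.8458  0.      0.      0.    ]
[ 8.5    -0.1733 -0.8458  0.      0.      0.    ]
[ 8.55   -0.1734 -0.8458  0.      0.      0.    ]
[ 8.6    -0.1734 -0.8458  0.      0.      0.    ]
[ 8.65   -0.1734 -0.8458  0.      0.      0.    ]
[ 8.7    -0.1734 -0.8458  0.      0.      0.    ]
[ 8.75   -0.1734 -0.8458  0.      0.      0.    ]
[ 8.8    -0.1734 -0.8458  0.      0.      0.    ]
[ 8.85   -0.1734 -0.8458  0.      0.      0.    ]
[ 8.9    -0.1734 -0.8458  0.      0.      0.    ]
[ 8.95   -0.1734 -0.8458  0.      0.      0.    ]
[ 9.     -0.1734 -0.8458  0.      0.      0.    ]
[ 9.05   -0.1735 -0.8458  0.      0.      0.    ]
[ 9.1    -0.1734 -0.8458  0.      0.      0.    ]
```

View pics/w5.png

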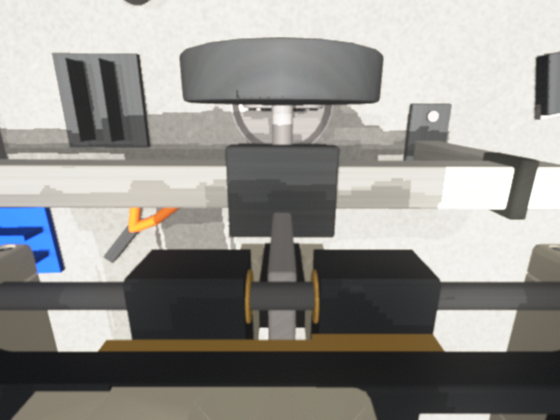

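The hanger is nearly plumb, with the counterweight at columns 181 to 382. The dish ring spans 232 to 332 right beneath it, and the block is clear at (100,100). The exposure changed, so I switch to an adaptive threshold and measure the residual swing.

```bash
cat >> h.py <<'E'
def cw(p):
    g=cv2.GaussianBlur(cv2.cvtColor(p['frame'],cv2.COLOR_RGB2GRAY),(3,3),0).astype(float); e=[]
    for y in range(60,90):
        d=np.diff(g[y]); L=d[130:281]; Rr=d[284:435]   # dark edge in, bright edge out; subpixel by centroid
        i=130+np.argmin(L); j=284+np.argmax(Rr)
        f=lambda k:np.sum(np.abs(d[k-2:k+3])*np.arange(k-2,k+3))/np.sum(np.abs(d[k-2:k+3]))
        e.append((f(i),f(j)))
    return np.r_[np.median(e,axis=0),len(e)]
E
python3 - <<'E'
from h import *
for f in ['w2','w5']: print(cw({'frame':cv2.imread(f'pics/{f}.png')}))
D=[]
for i in range(34):
    r=lean(282.); D.append([r[0],r[2]*1e3,r[4]-r[3]])
D=np.array(D); print(D[:,1].round(1), D[:,2].round(1))
from scipy.optimize import curve_fit
t=D[:,0]-D[0,0]
f=lambda t,a,b,w,c:a*np.cos(w*t)+b*np.sin(w*t)+c
print(D[0,0],curve_fit(f,t,D[:,1],[5,5,3.86,0])[0])
q=shot('top')
for n in ['trolley_grip','hanger','counterweight','dish']:
    for r in nets.landmark_of(q,n)[:1]: print(n,r['confidence'],atz(q,r['uv'],dict(trolley_grip=.273,hanger=.195,counterweight=.301,dish=0)[n]))
q=shot('side')
for n,z in dict(dish=0,counterweight=.301,flange=.103,hanger_foot=.043).items():
    for r in nets.landmark_of(q,n)[:1]: print(n,r['confidence'],atz(q,r['uv'],z))
E
```

```text
[159.33030303 381.7623899   30.        ]
[179.87671233 381.05781638  30.        ]
[ 5.2  6.1  6.4  6.6  6.5  6.3  5.8  4.7  3.9  2.8  1.5  0.4 -1.  -2.2
 -3.2 -4.5 -5.4 -5.8 -6.6 -6.9 -6.9 -6.6 -5.9 -5.3 -4.5 -3.2 -2.1 -1.
  0.4  1.6  2.9  3.9  4.7  5.6] [201.3 201.2 201.1 201.1 201.1 201.1 201.2 201.2 201.1 201.2 201.1 201.1
 201.2 201.2 201.4 201.2 201.2 201.2 201.2 201.2 201.3 201.2 201.2 201.2
 201.1 201.2 201.2 201.2 201.1 201.2 201.3 201.1 201.2 201.3]
9.15 [ 5.4417076   3.88999196  3.86046113 -0.11261373]
hanger 0.68 [ 0.56687682 -0.17287515  0.195     ]
counterweight 0.94 [ 0.57120011 -0.18518998  0.301     ]
dish 0.97 [ 0.57764298 -0.16377417  0.        ]
dish 0.86 [ 0.57680877 -0.17363469  0.        ]
counterweight 0.84 [ 0.57312678 -0.16922688  0.301     ]
flange 0.82 [ 0.56884665 -0.17462831  0.103     ]
hanger_foot 0.89 [ 0.57558942 -0.16817311  0.043     ]
```

The residual swing is only 6.7 mrad and L is 0.658. Position is within about 2 mm of the dish centre. I do one small cancelling wiggle.

Run:
```python
from h import *; from plan import plan
t=telemetry.get_obs()['clock']-9.15; w=3.8605
th=(5.44*np.cos(w*t)+3.89*np.sin(w*t))/1e3; om=w*(-5.44*np.sin(w*t)+3.89*np.cos(w*t))/1e3
print(t,th,om); r,tr,x=plan(th,om,.658,0,16); print(r.round(4),np.round(tr,4),x.round(4))
```

```text
2.1999999999999993 -0.00012269561582678267 -0.02581362687073144
[ 0.0001  0.0005  0.0011  0.0018  0.0023  0.0025  0.0024  0.0019  0.0011
  0.0001 -0.001  -0.0021 -0.0028 -0.0031 -0.0028 -0.0018] [-0.0022 -0.004  -0.0052 -0.0057 -0.0054 -0.0045 -0.0031 -0.0015  0.0001
  0.0014  0.0022  0.0025  0.0022  0.0016  0.0009  0.0002] [-0.     -0.0001 -0.0003 -0.0007 -0.0011 -0.0016 -0.0021 -0.0025 -0.0027
 -0.0027 -0.0025 -0.0021 -0.0015 -0.0009 -0.0004  0.    ]
```

```bash
python3 -m creep '[[[0,0.0001,0,0,0],[0,0.0005,0,0,0],[0,0.0011,0,0,0],[0,0.0018,0,0,0],[0,0.0023,0,0,0],[0,0.0025,0,0,0],[0,0.0024,0,0,0],[0,0.0019,0,0,0]]]' >/dev/null; python3 -m creep '[[[0,0.0011,0,0,0],[0,0.0001,0,0,0],[0,-0.001,0,0,0],[0,-0.0021,0,0,0],[0,-0.0028,0,0,0],[0,-0.0031,0,0,0],[0,-0.0028,0,0,0],[0,-0.0018,0,0,0]]]'
python3 - <<'E'
from h import *
D=np.array([lean(282.) for i in range(34)]); print((D[:,2]*1e3).round(1),D[-1,:2])
E
python3 -m creep '[[[0,0,0,0,0],[0,0,0,0,0],[0,0,0,0,0],[0,0,0,0,0],[0,0,0,0,0],[0,0,0,0,0],[0,0,0,0,0],[0,0,0,0,0]]]'
```

```text
clock: 12.68
tool_pos: [0.4787, -0.1739, 0.432]
orientation: [180.0, 0.1, -1.1]
force: [-6.2, -2.0, 2.4]
opening: 0.0116
gripper_force: 30.0
[-0.4 -0.4 -0.5 -0.4 -0.3 -0.1  0.1  0.1  0.3  0.3  0.4  0.6  0.6  0.6
  0.7  0.8  0.8  0.8  0.6  0.6  0.6  0.4  0.3  0.3  0.2  0.1 -0.1 -0.2
 -0.4 -0.4 -0.5 -0.4 -0.5 -0.5] [14.3333    -0.1738585]
clock: 15.05
tool_pos: [0.4787, -0.1738, 0.432]
orientation: [180.0, 0.1, -1.1]
force: [-5.1, -0.9, 2.3]
opening: 0.012
gripper_force: 30.0
```

The hanger is still to under 1 mrad. I keep holding and cross-check the centring over the dish in the wrist view.

```bash
python3 - <<'E'
from h import *
p=shot('wrist'); u=np.array([np.cos(np.radians(1.1)) ,0])
for n,uv,z in [('rimL',(232,105),.022),('rimR',(332,105),.022),('cwL',(180.5,75),.301),('cwR',(381.5,75),.301)]:
    P=atz(p,uv,z); s=P[1]+(P[0]-.57)*.0192; print(n,P.round(4),round(s,4))
t=shot('top'); m=nets.masks_of(t,'dish')[0]; print(atz(t,m['uv'],.01)); s=shot('side'); 
for n in ['dish']: print(atz(s,nets.landmark_of(s,n)[0]['uv'],0))
E
for i in 1 2 3; do python3 -m creep '[[[0,0,0,0,0],[0,0,0,0,0],[0,0,0,0,0],[0,0,0,0,0],[0,0,0,0,0],[0,0,0,0,0],[0,0,0,0,0],[0,0,0,0,0]]]' >/dev/null; done
python3 -m creep '[[[0,0,0,0,0],[0,0,0,0,0],[0,0,0,0,0],[0,0,0,0,0],[0,0,0,0,0],[0,0,0,0,0],[0,0,0,0,0],[0,0,0,0,0]]]'
python3 - <<'E'
from h import *
print([round(lean(282.)[2]*1e3,1) for i in range(3)])
E
```

```text
rimL [ 0.5666 -0.1156  0.022 ] -0.1156
rimR [ 0.5641 -0.235   0.022 ] -0.2352
cwL [ 0.5711 -0.1412  0.301 ] -0.1412
cwR [ 0.5697 -0.208   0.301 ] -0.208
clock: 17.87
tool_pos: [0.4787, -0.1739, 0.432]
orientation: [180.0, 0.1, -1.1]
force: [-5.7, -0.6, 2.0]
opening: 0.0118
gripper_force: 30.0
[np.float64(0.1), np.float64(0.2), np.float64(0.3)]Traceback (most recent call last):
  File "<stdin>", line 5, in <module>
IndexError: list index out of range
```

Dish centre −0.1754 and counterweight −0.1746 along the rail, so it is centred. I hold a little longer, then open and rise straight up.

```bash
python3 -m creep '[[[0,0,0,0,0],[0,0,0,0,0],[0,0,0,0,0],[0,0,0,0,0],[0,0,0,0,0],[0,0,0,0,0],[0,0,0,0,0],[0,0,0,0,0]]]' >/dev/null; python3 -m creep '[[[0,0,0,0,0.6],[0,0,0,0,0.6],[0,0,0,0,0.6],[0,0,0,0,0.6],[0,0,0,0,0.6],[0,0,0,0,0.6],[0,0,0,0,0.6],[0,0,0,0,0.6]]]'
python3 - <<'E'
from h import *
D=np.array([lean(282.) for i in range(30)]); print((D[:,2]*1e3).round(1),D[-1])
E
```

```text
clock: 19.35
tool_pos: [0.4792, -0.1737, 0.4321]
orientation: [180.0, -0.0, -1.1]
force: [-0.5, -1.3, -0.5]
opening: 0.0518
gripper_force: 0.0
[1.9 1.9 1.9 2.  2.3 2.2 2.3 2.6 2.6 2.7 2.9 2.9 3.  3.  2.9 2.8 2.7 2.6
 2.4 2.3 2.1 1.9 1.9 1.8 1.6 1.6 1.5 1.5 1.5 1.6] [ 2.08000000e+01 -1.73723397e-01  1.55846099e-03  1.82075862e+02
  3.82965190e+02  3.00000000e+01]
```

```bash
python3 -m creep '[[[0,0,-0.05,0,0.6],[0,0,-0.1,0,0.6],[0,0,-0.15,0,0.6],[0,0,-0.15,0,0.6],[0,0,-0.1,0,0.6],[0,0,-0.05,0,0.6],[0,0,0,0,0.6],[0,0,0,0,0.6]]]'
python3 - <<'E'
from h import *
p=shot('side'); save(p,'s6.png')
for n in ['counterweight','flange']: print(n,[atz(p,r['uv'],z).round(3) for r,z in zip(nets.landmark_of(p,n)[:1],[dict(counterweight=.301,flange=.103)[n]])])
E
```

```text
clock: 21.52
tool_pos: [0.479, -0.1736, 0.5521]
orientation: [-180.0, -0.0, -1.1]
force: [0.2, -0.0, -0.5]
opening: 0.0523
gripper_force: 0.0
counterweight [array([ 0.571, -0.168,  0.301])]
flange [array([ 0.564, -0.174,  0.103])]
```

View pics/s6.png

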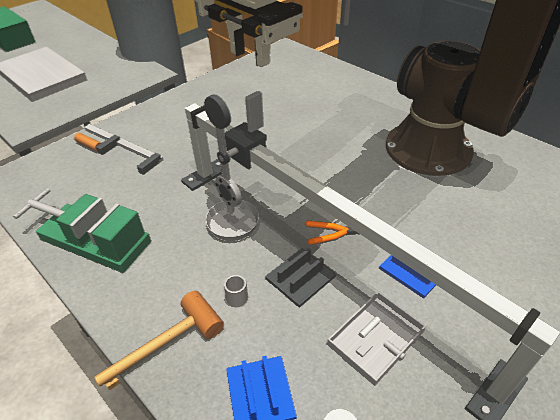

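The hanger hangs plumb over the dish at (231,215), the block is in place at (300,278), and the gripper is clear above the handle. I hand the job in.

```bash
python3 -c "
from plant import workorder; print(workorder.close_job())"
```

```text
the job is handed in; nothing more can be done
None
```

The job is handed in at about 21.6 s of the 51 s allowed: the flange was pulled out of the block and held over the middle of the dish for about 6 s with under 1 mrad of lean. I then let go, and it was left hanging still with the arm clear of it.

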